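# Nest the cups and hold the gauge arm at the mark

### The job

Clear the lacquered panel so that the gauge arm can come out over it: stand the wide white cup in the terracotta bowl, then the narrow blue cup in the white cup, leaving the bowl where it stands beside the panel. Then push the green lock button all the way in to release the telescoping gauge arm, take it by its yellow tab, draw it out until its orange pointer is level with the red clip on the scale, and finish while holding it there: a spring pulls it back, so keep your grip and do not let go. Leave the pigment pans, brush and water bottle alone.

Things in the scene. Friction and masses are not known exactly. Their poses are not given: they have to be found in the camera images.
- gauge: The bench gauge, fixed: an aluminium outer tube 56 mm wide (x), 230 mm long (y), top face 64 mm above the bench. Origin on the bench under its centre. Its own -y axis is the direction in which the arm comes out (mouth at y = -115 mm). The yaw differs from start to start. On its top, a white scale strip with ticks every 10 mm runs along y.
- extension (a joint): Extension of the arm in m: 0 fully in (start), grows as it comes out along the gauge's -y, stop at 0.165. Steel bar 24 mm wide, underside 36 and top 56 mm above the bench, black end 30 mm beyond the tab's centre. Locked at 0 until the green button is in; then a spring draws it home with 4 N at 0 to 6 N fully out (friction 1 N).
- gauge_arm: The sliding arm, with the yellow upright tab near its outer end to take it by from above: tab 26 mm across the arm (x), 18 mm along it (y), 46 mm tall. Origin at the centre of the tab's foot on the bar's top, 56 mm above the bench; top 102 mm above the bench. Axes as the gauge's. Fully in, 66 mm of bar are free between the tab and the tube's mouth.
- pointer (a point): Middle of the orange pointer on the gauge's top, 69 mm above the bench; it moves with the arm, one for one. Fully in it lies 100 mm from the gauge's centre on the +y (rear) side.
- index_clip: Red clip with a white line, 16 x 8 (along the scale) x 10 mm, fixed on the edge of the gauge's top: the mark. Origin at the centre of its foot, 64 mm above the bench; axes as the gauge's. It lies 80 to 150 mm from the starting pointer, along the gauge's -y.
- lock_button (a joint): Travel of the lock button in m: 0 up (start, locked), 0.008 fully in. It frees the arm beyond 0.005. It takes about 4 N to move and stays in by itself.
- button_top (a point): Centre of the top of the round green lock button, 28 mm across, on the gauge's top near the mouth (90 mm from the gauge's centre along -y); 76.5 mm above the bench when up. Press straight down.
- panel: Dark red lacquered panel, fixed, 160 (x) x 260 (y) x 12 mm thick, on the bench under the path of the arm. Origin under its centre; axes as the gauge's.
- bowl: Terracotta bowl standing on the bench just beyond the panel's end, 100 mm across the rim, 45 mm tall, wall 4 mm, inner floor 5 mm above its underside, foot 72 mm across. Origin at the centre of its underside, z up.
- wide_cup: White cup standing on the panel, upper 33 mm straight and 60 mm across, tapering to 48 mm at the foot, 60 mm tall, wall 4 mm, inner floor 5 mm above its underside. Origin at the centre of its underside, z up. Standing in the bowl its rim is 65 mm above the bench.
- narrow_cup: Blue cup standing on the panel, upper 40 mm straight and 42 mm across, tapering to 30 mm at the foot, 72 mm tall, wall 4 mm. Origin at the centre of its underside, z up. The two cups may change places.
- red_pan: Bystander: white pan of red pigment, 46 x 46 x 16 mm, origin under its centre.
- yellow_pan: Bystander: white pan of yellow pigment, 46 x 46 x 16 mm, origin under its centre.
- water_bottle: Bystander: clear bottle with a white cap, 52 mm across, 120 mm tall, origin under its centre.
- brush: Bystander: blue-handled brush lying on the bench beyond the panel, its length along its x.

How it is judged (in metres and radians):
On the way, in this order (a step that is already met when the one before it is completed fails the run):
1. the white cup stands in the bowl (horizontal distance between wide_cup and bowl below 0.026 m and z of wide_cup in the frame of bowl between 0.002 and 0.012 m and angle between wide_cup's own z axis and vertical below 0.2 rad), for 0.2 s.
2. the blue cup stands in the white cup (all of step 1 and horizontal distance between narrow_cup and wide_cup below 0.016 m and z of narrow_cup in the frame of wide_cup between 0.002 and 0.012 m and angle between narrow_cup's own z axis and vertical below 0.2 rad), for 0.2 s.
3. the lock button is pushed in, the arm still nearly home (value of joint lock_button above 0.0055 m and value of joint extension below 0.03 m), for 0.1 s.
At the end, for the whole second after the job is handed in: Blue cup on the white cup's floor, white cup on the bowl's floor (within 16 and 26 mm of centred, tilt under 0.2 rad), bowl within 50 mm of its start, button in, pointer within 5 mm of the clip along the scale, arm at rest, fingers holding the tab with over 2 N (all of step 2 and distance of bowl from where it was at the start of the episode below 0.05 m and angle between bowl's own z axis and vertical below 0.2 rad and value of joint lock_button above 0.005 m and y of pointer in the frame of index_clip between -0.005 and 0.005 m and velocity of joint extension between -0.01 and 0.01 m/s and contact force between the fingers and gauge_arm above 2 N); the arm keeps its last pose, push and grip.
It fails at once if a bystander was moved more than 20 mm (distance of any of red_pan, yellow_pan, water_bottle, brush from where it was at the start of the episode above 0.02 m).
It also fails if it takes over 72 s, if anything falls off the work surface, if the arm or the gripper's body presses on something with over 40 N, if the wrist force passes 120 N, or if a joint passes its speed limit or range.

### The arm

A 6-joint arm with a two-finger parallel gripper is mounted at the origin on the work surface. World frame = base frame: x ahead of the robot, y to its left, z up, the work surface at z = 0. Lengths are in m, angles in degrees, forces in N, time in s.
With the tool pointing down it reaches from about 0.3 to 0.775 m from the base axis. Payload 14.6 kg.
Tool frame: the origin (TCP) lies on the centre line of the jaws, within the pads' length; the fingertips stand 22 mm ahead of it and the grasp point (between the pads) lies 3 mm ahead of it; z points along the fingers, y is the line along which they close (so a half turn about z gives the same grasp; the last joint's range is limited). The gripper opens to 94 mm and grips with 3 to 60 N. Pads are 16 mm wide; open, the fingers measure 119 mm over their backs; the gripper's body (75 mm by 177 mm) begins 78 mm behind the grasp point.
Start: joints at [-76.639, 17.183, 87.147, -0, 75.671, -3.816], TCP at [0.162, -0.525, 0.197] pointing down, gripper open.
Joint ranges: [-173.82, 173.82], [-45.26, 126.66], [13.44, 144.39], [-59.66, 239.66], [0, 175.72], [-146.38, 146.38]. Speed limits (degrees/s): [127.2, 127.2, 147.25, 180, 180, 180].

### API

Orientations are given as a 3x3 rotation matrix whose columns are the frame's x, y, z axes.
In Python, from rig import status, viewer, job, nets gives the robot as it stands. The module is installed in compiled form; this text tells all that it offers.
- The arm moves only by the tool send_rows, never from a script. Its argument "targets" is one flat list of numbers, 5 for each row, row after row: the shift along the tool's x, y, z in m, then the turn about the tool's z in degrees, then the opening, from 0 (shut) to 1 (fully open). In form: [x, y, z, turn, jaw, x, y, z, turn, jaw, ...]. A call has 1 to 12 rows; each row is the pose to reach, as a shift and turn from the pose commanded when the call began, along the tool's axes at that moment; what a row does not reach only later rows make up. A row lasts 1/12 s, in which the tool goes at most 41.7 mm and 7.16 degrees, less where a joint would pass 70% of its speed; a pose out of reach is approached as far as the arm can. A call with a gripper value outside its range is refused whole. The fingers move at their own pace and stop on an object; "squeeze" is the grip in N (left out, the last holds). Time passes only in rows, so rows that repeat a pose let the fingers close. It gives the time, the measured TCP pose, the force, the opening and the grip force at its end, in the units of the state.
- status.read_state(): the state, without advancing time (a new reading comes with each control period).
- viewer.get_image(name): name is "scene" or "top"; returns (picture, depth): 420x560x3 uint8, red, green, blue; 420x560 float32, m along the optical axis (not along the pixel's ray), 0 where there is no reading.
- viewer.get_calibration(name): a dict with "fovy" (degrees; the focal length in pixels is half the picture's height over the tangent of half this angle, whatever the lens; pixels are square), "cx", "cy" (the principal point, pixels), "R" (3x3) and "t" (3): a world point X has camera coordinates R X + t. Camera axes: x right, y down, z forward; pixel columns grow to the right and rows downward; lengths in m; the calibration is good to about 2 mm. A picture is of the moment at which its call begins. get_calibration takes no time and is no camera call.
- job.close_job(): hands the job in; it is judged then, once.
Trained networks look in the newest picture that a camera, given by its name, has taken for a name from the list of things; names that differ only in an ending like _2 or _b are one class to them, and where a whole thing is asked for, a point or a joint stands for the part that bears it (a point fixed in the world has none). Each returns a list of dicts, best first, with "p" (0 to 1); they miss things now and then, are a little off and sometimes report something else, mostly with a low value. They report only what shows in the picture. A call takes as long as a camera call.
- nets.spot_in(target, camera): "rect" ([left, top, right, bottom] in pixels, round what is visible of it).
- nets.place_of(target, camera): "position" ([column, row] in pixels: a listed point, or the origin of a listed thing).
The state is a dict: "t": time; "joint_pos": joint angles; "joint_velocities": joint speeds; "tau": joint torques, N m; "tcp_pos": TCP position; "ee_rot": TCP orientation; "ft_force": force on the tool from outside, world axes, zero at the start; "torque": the same for the moment, N m; "grip_width": finger opening in m; "grip_force": force on a finger pad.
Only numpy, scipy, OpenCV 4.12 (cv2) and the standard library are available. Lean on these libraries where they do the work, as an engineer would, in place of code of your own. Each camera call takes 0.05 s, during which the arm holds its last target. There are 200 camera calls.

## Working session

There is one attempt and no reset: what is moved stays moved. The work goes in short steps, Python scripts to look and compute and a tool call to move; the robot and the scene stay as the last step left them, time stands still between calls to the robot, and variables do not carry over. Pictures are saved under pics/ and viewed, at most 12 in all, crops included, and the job is handed in when it is done.

Besides the shell and the picture viewer there is one more tool, called after "Emit:" by a JSON object that holds its "api" and its "payload". send_rows: Moves the arm, as the interface text tells. Its arguments: {"type":"object","properties":{"targets":{"type":"array"},"squeeze":{"type":"number"}},"required":["targets"]}

```bash
mkdir -p pics; cat > h.py <<'E'
import numpy as np, cv2
from rig import status, viewer, job, nets
def grab(cam,save=None):
    im,d=viewer.get_image(cam)
    if save: cv2.imwrite('pics/'+save,im[:,:,::-1])
    return im,d
def cal(cam):
    c=viewer.get_calibration(cam); f=210/np.tan(np.radians(c['fovy'])/2)
    return f,c['cx'],c['cy'],np.array(c['R']),np.array(c['t'])
def onz(cam,px,z):
    f,cx,cy,R,t=cal(cam)
    r=R.T@np.array([(px[0]-cx)/f,(px[1]-cy)/f,1]); o=-R.T@t
    return o+r*(z-o[2])/r[2]
def cloud(cam,d):
    f,cx,cy,R,t=cal(cam)
    v,u=np.mgrid[:d.shape[0],:d.shape[1]]
    P=np.stack([(u-cx)/f*d,(v-cy)/f*d,d],-1)
    return (P-t)@R
E
python3 - <<'E'
from h import *
ims={}
for c in('scene','top'):
    grab(c,c+'0.png')
    print(c,np.round(-cal(c)[3].T@cal(c)[4],3))
    for n,z in [('bowl',0),('wide_cup',.012),('narrow_cup',.012),('button_top',.0765),('pointer',.069),('index_clip',.064),('gauge_arm',.056),('gauge',0),('panel',0)]:
        r=nets.place_of(n,c)
        for q in r[:2]: print(n,np.round(q['p'],2),np.round(q['position']),np.round(onz(c,q['position'],z),4))
s=status.read_state();print(s['t'],s['tcp_pos'],np.round(s['ee_rot'],3),s['grip_width'])
E
```

```text
scene [0.952 0.653 0.903]
bowl 0.86 [271. 124.] [ 0.4406 -0.2709  0.    ]
bowl 0.66 [371. 293.] [0.5302 0.3081 0.    ]
wide_cup 0.69 [294. 200.] [0.5401 0.011  0.012 ]
narrow_cup 0.9 [291. 162.] [ 0.4761 -0.1052  0.012 ]
narrow_cup 0.4 [416. 271.] [0.4172 0.3205 0.012 ]
button_top 0.51 [349. 241.] [0.5291 0.2149 0.0765]
pointer 0.9 [400. 311.] [0.5379 0.3955 0.069 ]
index_clip 0.54 [382. 272.] [0.5097 0.3055 0.064 ]
gauge_arm 0.56 [328. 213.] [0.5144 0.1148 0.056 ]
gauge 0.65 [254. 246.] [ 0.6839  0.0737 -0.    ]
gauge 0.61 [372. 293.] [0.5287 0.3096 0.    ]
panel 0.9 [293. 181.] [ 0.5027 -0.0522  0.    ]
panel 0.49 [403. 310.] [0.4977 0.3759 0.    ]
top [0.331 0.069 1.438]
bowl 0.68 [413. 269.] [ 0.4354 -0.2827  0.    ]
bowl 0.62 [280. 186.] [0.6715 0.0597 0.    ]
wide_cup 0.57 [300. 235.] [0.5328 0.0107 0.012 ]
narrow_cup 0.63 [347. 258.] [ 0.4688 -0.1117  0.012 ]
button_top 0.51 [222. 235.] [0.5291 0.2102 0.0765]
button_top 0.45 [410. 268.] [ 0.4322 -0.2584  0.0765]
index_clip 0.42 [185. 247.] [0.5036 0.3059 0.064 ]
gauge_arm 0.9 [257. 240.] [0.5171 0.1231 0.056 ]
gauge 0.8 [184. 241.] [0.5281 0.3188 0.    ]
gauge 0.35 [299. 235.] [0.5345 0.0126 0.    ]
panel 0.79 [324. 249.] [ 0.4942 -0.0519  0.    ]
panel 0.5 [300. 237.] [0.5299 0.0098 0.    ]
1.0 [ 0.16241386 -0.52546221  0.19734785] [[ 0.955  0.295 -0.   ]
 [ 0.295 -0.955 -0.   ]
 [-0.     0.    -1.   ]] 0.09411107931621075
```

```bash
cd pics; ls
```

```text
scene0.png
top0.png
```

View pics/top0.png

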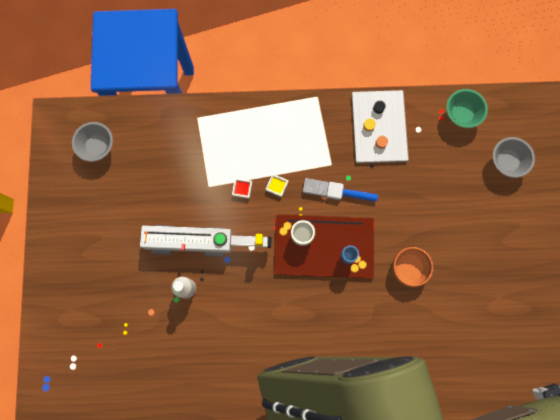

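View pics/scene0.png

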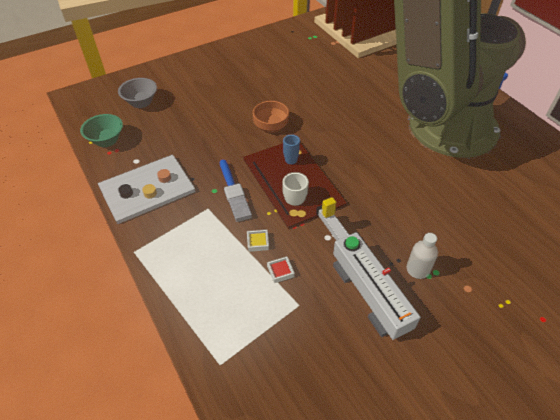

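The top view shows the white cup near (302,232), the blue cup near (350,255), the bowl at (413,267), the button at (220,239), the tab at (259,239), the clip at (183,247) and the pointer at (146,237). The scene view agrees. Next I'll refine these positions with depth.

```bash
cat > m.py <<'E'
from h import *
from scipy.optimize import least_squares
def circ(P,r):
    s=least_squares(lambda c:np.hypot(P[:,0]-c[0],P[:,1]-c[1])-r,np.median(P[:,:2],0),loss='soft_l1',f_scale=.002)
    return s.x, np.sqrt(np.mean(s.fun**2))
E
python3 - <<'E'
from m import *
for c in('scene','top'):
    im,d=grab(c); P=cloud(c,d); hsv=cv2.cvtColor(im,cv2.COLOR_RGB2HSV); H,S,V=[hsv[...,i].astype(int) for i in range(3)]
    def sel(xy,rad,z0,z1,m=True):
        k=(np.hypot(P[...,0]-xy[0],P[...,1]-xy[1])<rad)&(P[...,2]>z0)&(P[...,2]<z1)&(d>0)&m
        return P[k]
    for n,xy,rad,z,r in[('bowl',(.438,-.277),.07,.045,.048),('wide',(.536,.011),.05,.072,.028),('narrow',(.472,-.108),.035,.084,.019)]:
        Q=sel(xy,rad,z-.006,z+.008)
        print(c,n,len(Q),Q[:,2].max().round(3) if len(Q) else 0, *( [np.round(v,4) for v in circ(Q,r)] if len(Q)>5 else []))
    k=(S>120)&(V>80)
    for n,xy,rad,z0,z1,m in[('tab',(.516,.12),.04,.09,.115,(H>20)&(H<35)&k),('button',(.529,.212),.03,.066,.09,(H>45)&(H<80)&k),('clip',(.507,.306),.03,.06,.09,((H<8)|(H>172))&k),('pointer',(.538,.39),.04,.06,.085,(H>=5)&(H<20)&k),('tube',(.528,.31),.14,.055,.068,True)]:
        Q=sel(xy,rad,z0,z1,m)
        if len(Q)<3: print(c,n,len(Q));continue
        print(c,n,len(Q),Q.mean(0).round(4))
        if n=='tube': 
            b=cv2.minAreaRect((Q[:,:2]*1000).astype(np.float32)); print(b)
    Q=sel((.494,-.05),.2,.006,.018,((H<10)|(H>170))&(S>120)); print('panel',cv2.minAreaRect((Q[:,:2]*1000).astype(np.float32)),Q[:,2].mean())
E
```

```text
scene bowl 190 0.048 [ 0.4427 -0.2727] 0.0022
scene wide 153 0.076 [0.5358 0.0068] 0.0016
scene narrow 87 0.088 [ 0.4761 -0.1091] 0.0017
scene tab 108 [0.5193 0.1196 0.099 ]
scene button 122 [0.5258 0.2191 0.0752]
scene clip 30 [0.5074 0.3118 0.0712]
scene pointer 28 [0.5375 0.4066 0.0674]
scene tube 2813 [0.5305 0.3181 0.0633]
((532.0243530273438, 302.99853515625), (187.45285034179688, 217.64871215820312), 35.303714752197266)
panel ((503.56500244140625, -84.39669799804688), (328.0113220214844, 162.34417724609375), 86.31324005126953) 0.011548858497124942
top bowl 196 0.051 [ 0.4394 -0.2724] 0.0013
top wide 113 0.08 [0.5328 0.0066] 0.0013
top narrow 79 0.09 [ 0.4728 -0.1092] 0.0012
top tab 67 [0.5142 0.1173 0.101 ]
top button 87 [0.5211 0.2167 0.0758]
top clip 15 [0.5022 0.3106 0.0708]
top pointer 13 [0.5369 0.406  0.069 ]
top tube 1774 [0.527  0.3072 0.0629]
((526.3435668945312, 305.0614318847656), (219.93324279785156, 183.3910675048828), 46.80107879638672)
panel ((502.8868408203125, -52.104827880859375), (260.85528564453125, 160.5203094482422), 85.65629577636719) 0.01149686061793027
```

Emit:
{"api": "send_rows", "payload": {"targets": [0.26,-0.2,0,21.4,1,0.26,-0.2,0,21.4,1,0.26,-0.2,0,21.4,1,0.26,-0.2,0,21.4,1,0.26,-0.2,0,21.4,1,0.26,-0.2,0,21.4,1,0.512,-0.398,0,21.4,1,0.512,-0.398,0,21.4,1,0.512,-0.398,0,21.4,1,0.512,-0.398,0,21.4,1,0.512,-0.398,0,21.4,1,0.512,-0.398,0,21.4,1], "squeeze": 12}}

```text
t: 2.1
tcp_pos: [0.4475, -0.1178, 0.1977]
ee_rot: [[0.997, -0.074, 0.001], [-0.074, -0.997, -0.0], [0.001, 0.0, -1.0]]
ft_force: [0.9, -1.7, -0.8]
grip_width: 0.0941
grip_force: 0.0
```

```bash
cat >> h.py <<'E'
def go(x,y,z):
    s=status.read_state(); p=np.array(s['tcp_pos']);R=np.array(s['ee_rot'])
    print(round(s['t'],2),p.round(4),R[:,1].round(3),round(s['grip_width'],4),round(s['grip_force'],1),np.round(s['ft_force'],1)); print('shift',(R.T@(np.array([x,y,z])-p)).round(4))
E
python3 -c "
from h import *
go(.5343,.0067,.197)"
```

```text
2.1 [ 0.4475 -0.1178  0.1977] [-0.074 -0.997  0.   ] 0.0941 0.0 [ 0.9 -1.7 -0.8]
shift [ 0.0774 -0.1305  0.0007]
```

Emit:
{"api": "send_rows", "payload": {"targets": [0.077,-0.13,0,0,1,0.077,-0.13,0,0,1,0.077,-0.13,0,0,1,0.077,-0.13,0.04,0,1,0.077,-0.13,0.04,0,1,0.077,-0.13,0.04,0,1,0.077,-0.13,0.04,0,1]}}

```text
t: 2.68
tcp_pos: [0.5329, 0.0037, 0.1577]
ee_rot: [[0.997, -0.074, -0.0], [-0.074, -0.997, -0.0], [-0.0, 0.0, -1.0]]
ft_force: [-0.5, -0.4, 0.1]
grip_width: 0.0941
grip_force: 0.0
```

```bash
python3 -c "
from h import *
go(.5343,.0067,.074)"
```

```text
2.68 [0.5329 0.0037 0.1577] [-0.074 -0.997  0.   ] 0.0941 0.0 [-0.5 -0.4  0.1]
shift [ 0.0012 -0.0031  0.0837]
```

Emit:
{"api": "send_rows", "payload": {"targets": [0.001,-0.003,0.035,0,1,0.001,-0.003,0.065,0,1,0.001,-0.003,0.084,0,1,0.001,-0.003,0.084,0,1,0.001,-0.003,0.084,0,0.3,0.001,-0.003,0.084,0,0.3,0.001,-0.003,0.084,0,0.3,0.001,-0.003,0.084,0,0.3,0.001,-0.003,0.084,0,0.3,0.001,-0.003,0.084,0,0.3], "squeeze": 12}}

```text
t: 3.52
tcp_pos: [0.5345, 0.0071, 0.0739]
ee_rot: [[0.997, -0.074, 0.001], [-0.074, -0.997, -0.0], [0.001, -0.0, -1.0]]
ft_force: [-0.8, 0.7, -0.4]
grip_width: 0.0573
grip_force: 0.0
```

```bash
python3 -c "
from h import *
go(.441,-.2725,.190)"
```

```text
3.52 [0.5345 0.0071 0.0739] [-0.074 -0.997 -0.   ] 0.0573 0.0 [-0.8  0.7 -0.4]
shift [-0.0726  0.2857 -0.1161]
```

Emit:
{"api": "send_rows", "payload": {"targets": [0,0,0,0,0.3,0,0,0,0,0.3]}}

```text
t: 3.68
tcp_pos: [0.5343, 0.0071, 0.0735]
ee_rot: [[0.997, -0.074, 0.0], [-0.074, -0.997, 0.0], [0.0, -0.0, -1.0]]
ft_force: [0.1, 0.5, 0.2]
grip_width: 0.044
grip_force: 0.0
```

```bash
python3 -c "
from h import *
go(.441,-.2725,.190)
im,d=grab('scene'); cv2.imwrite('pics/a.png',cv2.resize(im[100:260,200:380],None,fx=3,fy=3)[:,:,::-1])"
```

```text
3.68 [0.5343 0.0071 0.0735] [-0.074 -0.997 -0.   ] 0.044 0.0 [0.1 0.5 0.2]
shift [-0.0725  0.2857 -0.1165]
```

View pics/a.png

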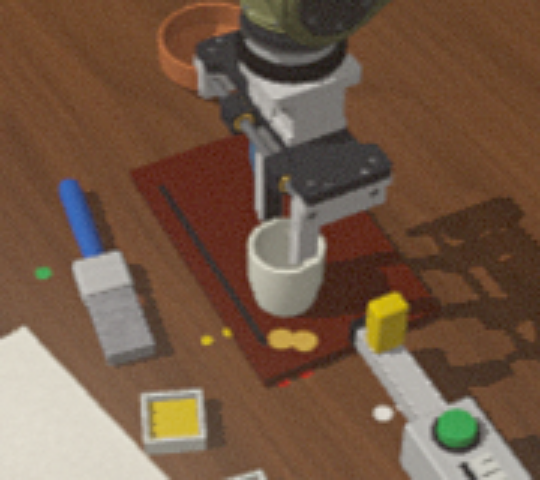

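```bash
python3 - <<'E'
from m import *
for c in('scene','top'):
    im,d=grab(c); P=cloud(c,d)
    if c=='scene':
        for r in range(168,204,3): print(r,[tuple(P[r,u].round(3).tolist()) for u in (286,294,300,304)])
    k=(np.hypot(P[...,0]-.5343,P[...,1]-.0067)<.06)&(P[...,2]>.02)&(P[...,2]<.08)&(d>0)
    Q=P[k]; print(len(Q)); print(np.histogram(Q[:,2],12))
    for z in(.05,.06,.07):
        q=Q[abs(Q[:,2]-z)<.006]; print(z,len(q),circ(q,.028) if len(q)>5 else '')
E
```

```text
168 [(0.544, -0.019, 0.099), (0.527, -0.012, 0.096), (0.577, 0.089, 0.211), (0.57, 0.093, 0.211)]
171 [(0.544, -0.02, 0.088), (0.525, -0.015, 0.083), (0.574, 0.084, 0.196), (0.565, 0.086, 0.193)]
174 [(0.511, -0.074, 0.011), (0.524, -0.016, 0.071), (0.574, 0.085, 0.189), (0.565, 0.086, 0.185)]
177 [(0.543, -0.02, 0.067), (0.523, -0.016, 0.06), (0.572, 0.083, 0.177), (0.533, 0.04, 0.117)]
180 [(0.544, -0.018, 0.059), (0.524, -0.015, 0.05), (0.542, 0.038, 0.109), (0.532, 0.04, 0.106)]
183 [(0.543, -0.02, 0.046), (0.522, -0.017, 0.037), (0.542, 0.039, 0.101), (0.531, 0.039, 0.094)]
186 [(0.544, -0.019, 0.037), (0.522, -0.017, 0.027), (0.542, 0.04, 0.092), (0.525, 0.03, 0.073)]
189 [(0.563, 0.013, 0.068), (0.525, -0.013, 0.021), (0.537, 0.032, 0.071), (0.527, 0.034, 0.067)]
192 [(0.563, 0.013, 0.057), (0.552, 0.03, 0.067), (0.537, 0.032, 0.061), (0.527, 0.034, 0.057)]
195 [(0.563, 0.012, 0.046), (0.552, 0.031, 0.057), (0.54, 0.037, 0.057), (0.526, 0.033, 0.044)]
198 [(0.563, 0.013, 0.036), (0.552, 0.031, 0.047), (0.538, 0.035, 0.042), (0.524, 0.031, 0.03)]
201 [(0.56, 0.007, 0.016), (0.551, 0.029, 0.033), (0.537, 0.034, 0.03), (0.519, 0.024, 0.009)]
546
(array([31, 32, 34, 42, 42, 50, 45, 49, 49, 57, 69, 46]), array([0.02002627, 0.02464016, 0.02925405, 0.03386795, 0.03848184,
       0.04309574, 0.04770963, 0.05232353, 0.05693742, 0.06155131,
       0.06616521, 0.0707791 , 0.075393  ]))
0.05 124 (array([0.53622743, 0.00746738]), np.float64(0.001200352509276178))
0.06 141 (array([0.53618832, 0.0074062 ]), np.float64(0.0011768453344583813))
0.07 145 (array([0.53576384, 0.00692727]), np.float64(0.001521131123734181))
0
(array([0, 0, 0, 0, 0, 0, 0, 0, 0, 0, 0, 0]), array([0.        , 0.08333333, 0.16666667, 0.25      , 0.33333333,
       0.41666667, 0.5       , 0.58333333, 0.66666667, 0.75      ,
       0.83333333, 0.91666667, 1.        ]))
0.05 0 
0.06 0 
0.07 0
```

The cropped view shows the fingertips near (300,262), ending above the cup's rim rather than beside it. Depth puts the tips at z≈0.09, where the stated geometry gives 0.052. I'll reopen and measure the tip height.

Emit:
{"api": "send_rows", "payload": {"targets": [0,0,0,0,1,0,0,0,0,1,0,0,0,0,1,0,0,0,0,1,0,0,0,0,1,0,0,0,0,1,0,0,0,0,1,0,0,0,0,1,0,0,0,0,1]}}

```text
t: 4.58
tcp_pos: [0.5343, 0.0071, 0.0734]
ee_rot: [[0.997, -0.074, -0.0], [-0.074, -0.997, 0.0], [-0.0, -0.0, -1.0]]
ft_force: [0.0, -0.1, -0.7]
grip_width: 0.0888
grip_force: 0.0
```

```bash
python3 - <<'E'
from h import *
go(.5343,.0067,.074)
im,d=grab('scene');P=cloud('scene',d); cv2.imwrite('pics/b.png',cv2.resize(im[100:260,200:380],None,fx=3,fy=3)[:,:,::-1])
f,cx,cy,R,t=cal('scene')
s=status.read_state();T=np.array(s['ee_rot']);p=np.array(s['tcp_pos'])
for a in(-.053,.053):
  for z in(-.03,0,.022):
    q=R@(p+T@np.array([0,a,z]))+t; print(a,z,(q[:2]/q[2]*f+[cx,cy]).round(1))
k=(abs(P[...,1]-.06)<.015)&(abs(P[...,0]-.535)<.03)&(d>0)&(P[...,2]>.02)
print(np.histogram(P[k][:,2],np.arange(.02,.2,.01)))
E
```

```text
4.58 [0.5343 0.0071 0.0734] [-0.074 -0.997 -0.   ] 0.0888 0.0 [ 0.  -0.1 -0.7]
shift [ 0.0001  0.0004 -0.0006]
-0.053 -0.03 [306.6 187.4]
-0.053 0 [306.1 196.3]
-0.053 0.022 [305.8 202.5]
0.053 -0.03 [285.2 157.6]
0.053 0 [285.1 166.6]
0.053 0.022 [285.1 172.9]
(array([ 0,  0,  0,  0,  0,  0,  4, 28, 29, 30, 32, 30, 27,  1,  0,  0,  0]), array([0.02, 0.03, 0.04, 0.05, 0.06, 0.07, 0.08, 0.09, 0.1 , 0.11, 0.12,
       0.13, 0.14, 0.15, 0.16, 0.17, 0.18, 0.19]))
```

View pics/b.png

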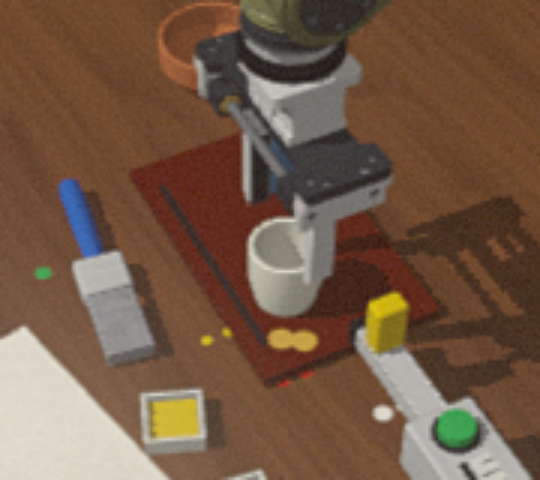

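The crop shows the near fingertip at (315,280), ending about 15 mm above the rim level (z≈0.088). So the real tips sit about 37 mm higher than the stated geometry gives. I'll check the lateral position too.

```bash
python3 - <<'E'
from h import *
im,d=grab('scene');P=cloud('scene',d)
k=(abs(P[...,1]-.06)<.02)&(abs(P[...,0]-.535)<.04)&(d>0)&(P[...,2]>.095)&(P[...,2]<.14)
Q=P[k]; print('near',np.percentile(Q,[1,10,50,90,99],axis=0).round(4))
k=(abs(P[...,1]+.05)<.02)&(abs(P[...,0]-.535)<.04)&(d>0)&(P[...,2]>.095)&(P[...,2]<.14)
Q=P[k]; print('far',np.percentile(Q,[1,10,50,90,99],axis=0).round(4))
k=(abs(P[...,1]+.05)<.025)&(abs(P[...,0]-.535)<.04)&(d>0)&(P[...,2]>.03)
print(np.histogram(P[k][:,2],np.arange(.03,.2,.01)))
go(0,0,0)
E
```

```text
near [[0.5312 0.054  0.0954]
 [0.5338 0.0582 0.0994]
 [0.5446 0.0648 0.1174]
 [0.55   0.0666 0.1358]
 [0.5515 0.0682 0.139 ]]
far [[ 0.5224 -0.0525  0.0954]
 [ 0.5271 -0.0483  0.099 ]
 [ 0.5384 -0.0396  0.1143]
 [ 0.542  -0.0376  0.1341]
 [ 0.5433 -0.0365  0.1396]]
(array([ 0,  0,  0,  0,  0, 25, 29, 29, 28, 25, 20, 20, 12,  9,  9, 33]), array([0.03, 0.04, 0.05, 0.06, 0.07, 0.08, 0.09, 0.1 , 0.11, 0.12, 0.13,
       0.14, 0.15, 0.16, 0.17, 0.18, 0.19]))
4.68 [0.5342 0.0071 0.0733] [-0.074 -0.997 -0.   ] 0.0934 0.0 [-0.   0.   0.2]
shift [-0.5323  0.0464  0.0734]
```

Emit:
{"api": "send_rows", "payload": {"targets": [0,0,0.015,0,1,0,0,0.028,0,1,0,0,0.028,0,1,0,0,0.028,0,1]}}

```text
t: 5.02
tcp_pos: [0.534, 0.0071, 0.0452]
ee_rot: [[0.997, -0.074, -0.001], [-0.074, -0.997, 0.0], [-0.001, -0.0, -1.0]]
ft_force: [-0.3, 0.3, -0.5]
grip_width: 0.0938
grip_force: 0.0
```

```bash
python3 - <<'E'
from h import *
go(.5343,.0067,.074)
im,d=grab('scene');P=cloud('scene',d)
for a,b in((.062,.01),(-.042,.012)):
  k=(abs(P[...,1]-a)<b)&(abs(P[...,0]-.535)<.025)&(d>0)&(P[...,2]>.016)
  print(np.histogram(P[k][:,2],np.arange(.016,.1,.004)))
cv2.imwrite('pics/c.png',cv2.resize(im[130:230,250:350],None,fx=5,fy=5)[:,:,::-1])
E
```

```text
5.02 [0.534  0.0071 0.0452] [-0.074 -0.997 -0.   ] 0.0938 0.0 [-0.3  0.3 -0.5]
shift [ 0.0003  0.0004 -0.0288]
(array([ 1,  0,  0,  0,  0,  0,  0,  0,  0,  0,  2,  8, 10, 11, 12,  9, 12,
       13, 12, 10]), array([0.016, 0.02 , 0.024, 0.028, 0.032, 0.036, 0.04 , 0.044, 0.048,
       0.052, 0.056, 0.06 , 0.064, 0.068, 0.072, 0.076, 0.08 , 0.084,
       0.088, 0.092, 0.096]))
(array([ 0,  0,  0,  0,  0,  0,  0,  0,  1,  5,  8, 11,  9, 11, 10, 10, 11,
       11,  9,  6]), array([0.016, 0.02 , 0.024, 0.028, 0.032, 0.036, 0.04 , 0.044, 0.048,
       0.052, 0.056, 0.06 , 0.064, 0.068, 0.072, 0.076, 0.08 , 0.084,
       0.088, 0.092, 0.096]))
```

View pics/c.png

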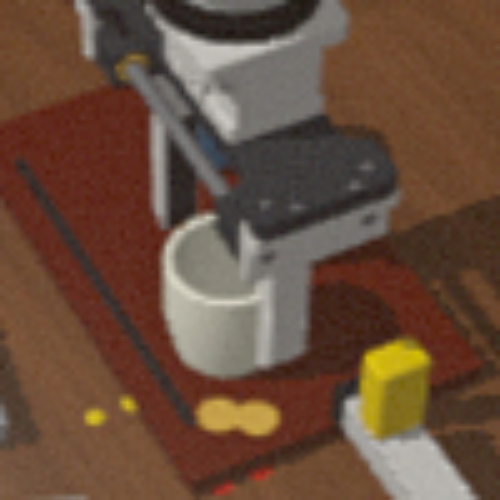

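The crop shows both fingers straddling the cup, with the tips just below the rim at z≈0.055. The real tips are therefore about 10 mm behind the reported TCP. I'll go 4 mm lower and close.

Emit:
{"api": "send_rows", "payload": {"targets": [0,0,0.004,0,1,0,0,0.004,0,0.4,0,0,0.004,0,0.4,0,0,0.004,0,0.4,0,0,0.004,0,0.4,0,0,0.004,0,0.4,0,0,0.004,0,0.4,0,0,0.004,0,0.4,0,0,0.004,0,0.4]}}

```text
t: 5.82
tcp_pos: [0.5344, 0.0071, 0.0415]
ee_rot: [[0.997, -0.074, 0.0], [-0.074, -0.997, -0.0], [0.0, 0.0, -1.0]]
ft_force: [-0.4, -0.9, 1.7]
grip_width: 0.0601
grip_force: 12.0
```

Emit:
{"api": "send_rows", "payload": {"targets": [0,0,-0.035,0,0.4,0,0,-0.07,0,0.4,0,0,-0.11,0,0.4,-0.009,0.036,-0.11,0,0.4,-0.018,0.071,-0.11,0,0.4,-0.027,0.107,-0.11,0,0.4,-0.036,0.143,-0.11,0,0.4,-0.045,0.179,-0.11,0,0.4,-0.054,0.214,-0.11,0,0.4,-0.063,0.25,-0.11,0,0.4,-0.073,0.286,-0.11,0,0.4,-0.073,0.286,-0.11,0,0.4], "squeeze": 12}}

```text
t: 6.82
tcp_pos: [0.4383, -0.2774, 0.1511]
ee_rot: [[0.997, -0.078, -0.001], [-0.078, -0.997, -0.001], [-0.0, 0.001, -1.0]]
ft_force: [0.9, 1.5, -1.1]
grip_width: 0.0599
grip_force: 12.0
```

```bash
python3 - <<'E'
from m import *
go(.441,-.2725,.0345)
im,d=grab('scene');P=cloud('scene',d)
k=(np.hypot(P[...,0]-.441,P[...,1]+.2725)<.06)&(d>0)
for z0,z1,r in((.039,.053,.048),(.13,.15,.03)):
  Q=P[k&(P[...,2]>z0)&(P[...,2]<z1)]; print(len(Q),circ(Q,r) if len(Q)>5 else '')
cv2.imwrite('pics/d.png',cv2.resize(im[50:170,210:330],None,fx=4,fy=4)[:,:,::-1])
E
```

```text
6.82 [ 0.4383 -0.2774  0.1511] [-0.078 -0.997  0.001] 0.0599 12.0 [ 0.9  1.5 -1.1]
shift [ 0.0024 -0.0052  0.1166]
193 (array([ 0.44299034, -0.27271833]), np.float64(0.0020194750102716817))
114 (array([ 0.4387215 , -0.27856933]), np.float64(0.0022333956426253327))
```

View pics/d.png

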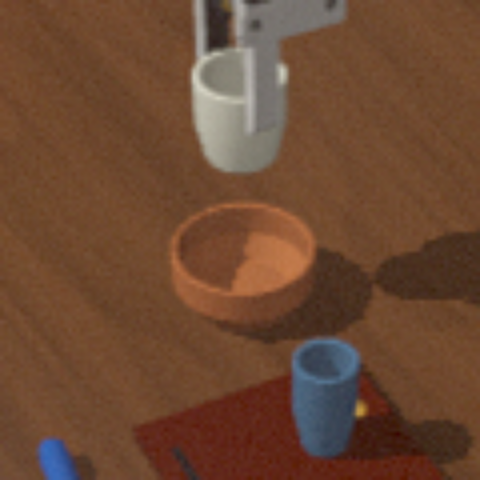

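The cup hangs straight above the bowl, cup at about (240,110) and bowl at about (245,260) in the crop. The fingers reach about 20–25 mm below its rim. I'll descend slowly and check the forces.

Emit:
{"api": "send_rows", "payload": {"targets": [0,0,0.0,0,0.4,0,0,0.02,0,0.4,0,0,0.04,0,0.4,0,0,0.06,0,0.4,0,0,0.08,0,0.4,0,0,0.09,0,0.4,0,0,0.1,0,0.4,0,0,0.106,0,0.4,0,0,0.11,0,0.4,0,0,0.112,0,0.4,0,0,0.112,0,0.4]}}

```text
t: 7.78
tcp_pos: [0.4406, -0.2728, 0.0395]
ee_rot: [[0.997, -0.074, 0.0], [-0.074, -0.997, -0.0], [0.0, 0.0, -1.0]]
ft_force: [0.2, -0.6, -1.7]
grip_width: 0.06
grip_force: 12.0
```

Emit:
{"api": "send_rows", "payload": {"targets": [0,0,0.003,0,0.4,0,0,0.005,0,0.4,0,0,0.005,0,0.4,0,0,0.005,0,0.4]}}

```text
t: 8.12
tcp_pos: [0.4404, -0.2728, 0.0345]
ee_rot: [[0.997, -0.074, 0.0], [-0.074, -0.997, -0.0], [0.0, 0.0, -1.0]]
ft_force: [0.1, 0.2, -1.6]
grip_width: 0.0599
grip_force: 12.0
```

Emit:
{"api": "send_rows", "payload": {"targets": [0,0,0.0,0,0.72,0,0,0.0,0,0.72,0,0,0.0,0,0.72,0,0,0.0,0,0.72,0,0,-0.02,0,0.72,0,0,-0.05,0,1,0,0,-0.09,0,1,0,0,-0.115,0,1,0,0,-0.115,0,1,0,0,-0.115,0,1]}}

```text
t: 8.95
tcp_pos: [0.4408, -0.273, 0.1504]
ee_rot: [[0.997, -0.074, 0.002], [-0.074, -0.997, -0.001], [0.002, 0.001, -1.0]]
ft_force: [0.9, 0.4, -0.4]
grip_width: 0.0935
grip_force: 0.0
```

```bash
python3 - <<'E'
from m import *
im,d=grab('scene');P=cloud('scene',d)
for n,xy,rad,z0,z1,r in(('bowl',(.442,-.273),.06,.039,.049,.048),('white',(.442,-.273),.04,.055,.072,.028),('blue',(.476,-.109),.035,.078,.092,.019)):
  k=(np.hypot(P[...,0]-xy[0],P[...,1]-xy[1])<rad)&(d>0)&(P[...,2]>z0)&(P[...,2]<z1)
  Q=P[k]; print(n,len(Q),circ(Q,r) if len(Q)>5 else '',np.percentile(Q[:,2],[2,50,98]))
go(.4735,-.1087,.15)
cv2.imwrite('pics/e.png',cv2.resize(im[50:180,210:340],None,fx=4,fy=4)[:,:,::-1])
E
```

```text
bowl 264 (array([ 0.44285919, -0.27322677]), np.float64(0.013355724909888959)) [0.03929119 0.04366664 0.04871257]
white 158 (array([ 0.4424903 , -0.27094034]), np.float64(0.0019378618381618912)) [0.05544545 0.06183107 0.06622934]
blue 91 (array([ 0.47609496, -0.10890631]), np.float64(0.0016873577520826399)) [0.0784187  0.0824678  0.08623023]
9.0 [ 0.4402 -0.2726  0.149 ] [-0.074 -0.997 -0.   ] 0.0937 0.0 [-0.7  0.9  0.2]
shift [ 0.0211 -0.166  -0.001 ]
```

View pics/e.png

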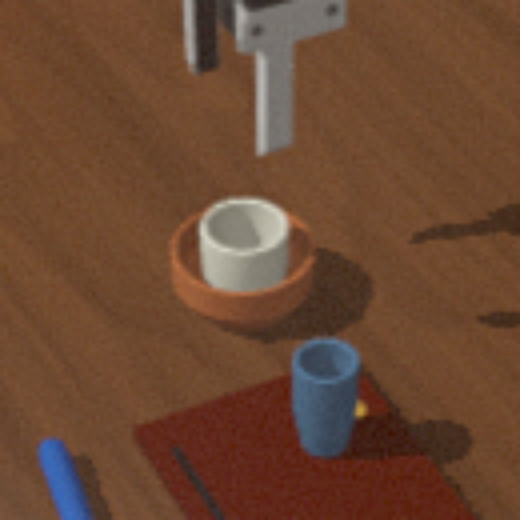

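The white cup stands upright in the bowl at about (245,245) in the crop, and the blue cup is untouched at about (325,395). Next is the blue cup.

Emit:
{"api": "send_rows", "payload": {"targets": [0.005,-0.04,0,0,1,0.01,-0.08,0,0,1,0.016,-0.12,0,0,1,0.022,-0.166,0,0,1,0.022,-0.166,0,0,1,0.022,-0.166,0.03,0,1,0.022,-0.166,0.06,0,1,0.022,-0.166,0.086,0,1,0.022,-0.166,0.086,0,1,0.022,-0.166,0.086,0,1]}}

```text
t: 9.83
tcp_pos: [0.4736, -0.1088, 0.0622]
ee_rot: [[0.997, -0.074, -0.004], [-0.074, -0.997, 0.001], [-0.004, -0.001, -1.0]]
ft_force: [-0.2, 0.5, -0.1]
grip_width: 0.094
grip_force: 0.0
```

Emit:
{"api": "send_rows", "payload": {"targets": [0,0,0,0,0.25,0,0,0,0,0.25,0,0,0,0,0.25,0,0,0,0,0.25,0,0,0,0,0.25,0,0,0,0,0.25,0,0,0,0,0.25,0,0,0,0,0.25,0,0,0,0,0.25,0,0,0,0,0.25,0,0,0,0,0.25,0,0,0,0,0.25], "squeeze": 12}}

```text
t: 10.83
tcp_pos: [0.4746, -0.1088, 0.0634]
ee_rot: [[0.997, -0.074, 0.0], [-0.074, -0.997, -0.0], [0.0, 0.0, -1.0]]
ft_force: [0.3, -0.1, 0.3]
grip_width: 0.0416
grip_force: 12.0
```

```bash
python3 - <<'E'
from m import *
s=status.read_state();p=np.array(s['tcp_pos'])
go(p[0]-.0336,p[1]-.162,p[2])
im,d=grab('scene');P=cloud('scene',d)
k=(np.hypot(P[...,0]-.476,P[...,1]+.109)<.05)&(d>0)&(P[...,2]>.03)
Q=P[k];q=Q[(Q[:,2]<.062)&(Q[:,2]>.05)];print('blue',circ(q,.021))
k=(P[...,1]>-.085)&(P[...,1]<-.06)&(abs(P[...,0]-.48)<.025)&(P[...,2]>.03)&(d>0)
print(np.histogram(P[k][:,2],np.arange(.03,.12,.004)))
E
```

```text
10.83 [ 0.4746 -0.1088  0.0634] [-0.074 -0.997  0.   ] 0.0416 12.0 [ 0.3 -0.1  0.3]
shift [-0.0216  0.164   0.    ]
blue (array([ 0.4744122 , -0.10858518]), np.float64(0.002244121395464305))
(array([ 0,  0,  0,  0,  0,  0,  0,  0,  0,  0,  0,  0,  4, 10, 10, 10, 11,
       12,  9, 12, 10, 13]), array([0.03 , 0.034, 0.038, 0.042, 0.046, 0.05 , 0.054, 0.058, 0.062,
       0.066, 0.07 , 0.074, 0.078, 0.082, 0.086, 0.09 , 0.094, 0.098,
       0.102, 0.106, 0.11 , 0.114, 0.118]))
```

Emit:
{"api": "send_rows", "payload": {"targets": [0,0,-0.03,0,0.25,0,0,-0.06,0,0.25,0,0,-0.08,0,0.25,-0.003,0.025,-0.08,0,0.25,-0.007,0.055,-0.08,0,0.25,-0.011,0.085,-0.08,0,0.25,-0.015,0.115,-0.08,0,0.25,-0.019,0.145,-0.08,0,0.25,-0.022,0.164,-0.08,0,0.25,-0.022,0.164,-0.08,0,0.25,-0.022,0.164,-0.08,0,0.25,-0.022,0.164,-0.08,0,0.25]}}

```text
t: 11.88
tcp_pos: [0.4406, -0.2701, 0.1432]
ee_rot: [[0.997, -0.074, -0.0], [-0.074, -0.997, 0.0], [-0.0, -0.0, -1.0]]
ft_force: [0.3, -0.0, -1.1]
grip_width: 0.0415
grip_force: 12.0
```

```bash
python3 - <<'E'
from m import *
im,d=grab('scene');P=cloud('scene',d)
k=(np.hypot(P[...,0]-.4425,P[...,1]+.271)<.05)&(d>0)
Q=P[k]
for a,b,r in((.055,.07,.028),(.12,.135,.02),(.09,.1,.015)):
  q=Q[(Q[:,2]>a)&(Q[:,2]<b)]; print(a,len(q),circ(q,r))
s=status.read_state();go(*s['tcp_pos'])
cv2.imwrite('pics/f.png',cv2.resize(im[50:180,210:340],None,fx=4,fy=4)[:,:,::-1])
E
```

```text
0.055 152 (array([ 0.44256517, -0.27066546]), np.float64(0.001936158982772191))
0.12 64 (array([ 0.44176501, -0.26987867]), np.float64(0.001724425665797339))
0.09 19 (array([ 0.45427955, -0.24783441]), np.float64(0.003920258772048757))
11.93 [ 0.4408 -0.2699  0.1433] [-0.073 -0.997 -0.   ] 0.0414 12.0 [-0.8  0.1 -0.7]
shift [0. 0. 0.]
```

View pics/f.png

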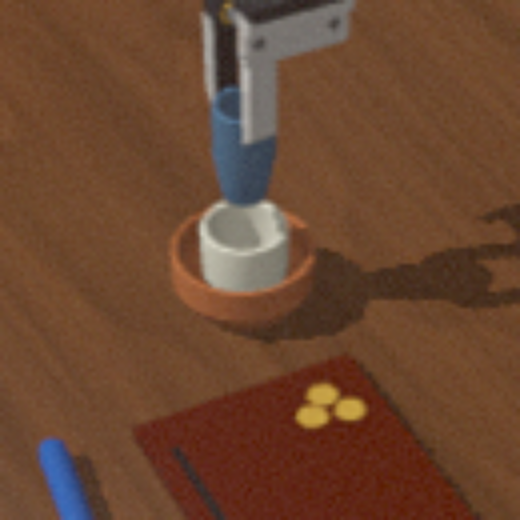

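The blue cup hangs upright at about (243,145), centred over the white cup at (243,240). I'll lower it.

Emit:
{"api": "send_rows", "payload": {"targets": [0,0,0.02,0,0.25,0,0,0.035,0,0.25,0,0,0.05,0,0.25,0,0,0.06,0,0.25,0,0,0.068,0,0.25,0,0,0.074,0,0.25,0,0,0.078,0,0.25,0,0,0.081,0,0.25,0,0,0.081,0,0.25,0,0,0.081,0,0.25]}}

```text
t: 12.77
tcp_pos: [0.4407, -0.2709, 0.0627]
ee_rot: [[0.997, -0.074, 0.0], [-0.074, -0.997, -0.0], [0.0, 0.0, -1.0]]
ft_force: [-0.6, 0.5, -1.0]
grip_width: 0.0415
grip_force: 12.0
```

Emit:
{"api": "send_rows", "payload": {"targets": [0,0,0,0,0.6,0,0,0,0,0.6,0,0,0,0,0.6,0,0,0,0,0.6,0,0,-0.01,0,0.8,0,0,-0.04,0,0.8,0,0,-0.08,0,0.8,0,0,-0.1,0,0.8,0,0,-0.1,0,0.8]}}

```text
t: 13.52
tcp_pos: [0.4422, -0.2719, 0.1679]
ee_rot: [[0.997, -0.074, 0.007], [-0.074, -0.997, -0.005], [0.007, 0.004, -1.0]]
ft_force: [0.8, -0.6, 0.9]
grip_width: 0.0754
grip_force: 0.0
```

```bash
python3 - <<'E'
from m import *
im,d=grab('scene');P=cloud('scene',d)
k=(np.hypot(P[...,0]-.4425,P[...,1]+.271)<.05)&(d>0)
Q=P[k]
for a,b,r in((.045,.064,.03),(.074,.09,.02)):
  q=Q[(Q[:,2]>a)&(Q[:,2]<b)]; print(a,len(q),circ(q,r),q[:,2].max())
go(.5235,.218,.16)
cv2.imwrite('pics/g.png',cv2.resize(im[50:180,210:340],None,fx=4,fy=4)[:,:,::-1])
E
```

```text
0.045 226 (array([ 0.44118572, -0.27241175]), np.float64(0.008668217663066429)) 0.06395379254365553
0.074 101 (array([ 0.4422222 , -0.27105003]), np.float64(0.002658957406370096)) 0.0842163952543148
13.57 [ 0.4414 -0.2713  0.1651] [-0.074 -0.997  0.002] 0.0753 0.0 [ 0.1 -0.4 -0.9]
shift [ 0.0459 -0.494   0.0041]
```

View pics/g.png

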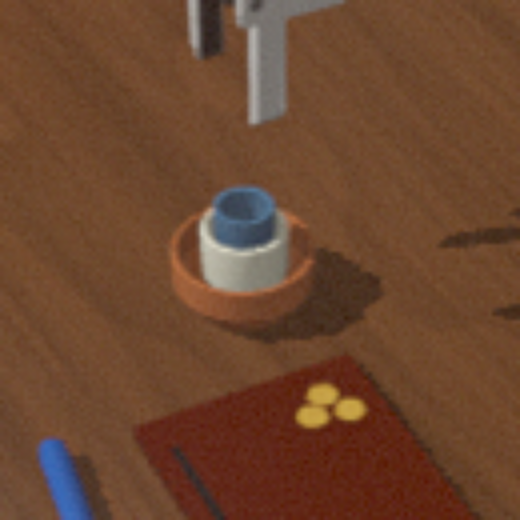

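The blue cup is nested upright in the white cup, at about (245,215) in the crop. Next is the button, with the jaws closed.

Emit:
{"api": "send_rows", "payload": {"targets": [0.004,-0.04,0,0,0,0.008,-0.08,0,0,0,0.011,-0.12,0,0,0,0.015,-0.16,0,0,0,0.019,-0.2,0,0,0,0.022,-0.24,0,0,0,0.026,-0.28,0,0,0,0.03,-0.32,0,0,0,0.034,-0.36,0,0,0,0.037,-0.4,0,0,0,0.041,-0.44,0,0,0,0.045,-0.48,0,0,0]}}

```text
t: 14.57
tcp_pos: [0.5202, 0.2066, 0.1614]
ee_rot: [[0.997, -0.073, -0.002], [-0.073, -0.997, -0.001], [-0.001, 0.001, -1.0]]
ft_force: [1.6, -0.5, 0.9]
grip_width: 0.0012
grip_force: 0.0
```

Emit:
{"api": "send_rows", "payload": {"targets": [0.001,-0.014,0.02,0,0,0.001,-0.014,0.04,0,0,0.001,-0.014,0.05,0,0,0.001,-0.014,0.05,0,0,0.001,-0.014,0.05,0,0]}}

```text
t: 14.98
tcp_pos: [0.5226, 0.2179, 0.1122]
ee_rot: [[0.997, -0.074, -0.001], [-0.074, -0.997, -0.0], [-0.001, 0.001, -1.0]]
ft_force: [0.2, -0.2, -0.8]
grip_width: 0.0007
grip_force: 0.0
```

```bash
python3 - <<'E'
from m import *
go(.5235,.218,.068)
im,d=grab('scene');P=cloud('scene',d)
hsv=cv2.cvtColor(im,cv2.COLOR_RGB2HSV).astype(int);H,S=hsv[...,0],hsv[...,1]
k=(np.hypot(P[...,0]-.525,P[...,1]-.22)<.04)&(P[...,2]>.085)&(P[...,2]<.16)&(d>0)
print(np.histogram(P[k][:,2],np.arange(.085,.161,.005))); print(np.percentile(P[k],[2,50,98],axis=0).round(4))
cv2.imwrite('pics/h.png',cv2.resize(im[170:290,290:410],None,fx=4,fy=4)[:,:,::-1])
E
```

```text
14.98 [0.5226 0.2179 0.1122] [-0.074 -0.997  0.001] 0.0007 0.0 [ 0.2 -0.2 -0.8]
shift [ 0.0009 -0.0002  0.0442]
(array([ 0,  0,  0,  0,  0,  0,  0,  6, 15, 20, 25, 21, 23, 24, 27]), array([0.085, 0.09 , 0.095, 0.1  , 0.105, 0.11 , 0.115, 0.12 , 0.125,
       0.13 , 0.135, 0.14 , 0.145, 0.15 , 0.155, 0.16 ]))
[[0.5174 0.2069 0.124 ]
 [0.533  0.2268 0.1439]
 [0.5359 0.2316 0.1596]]
```

View pics/h.png

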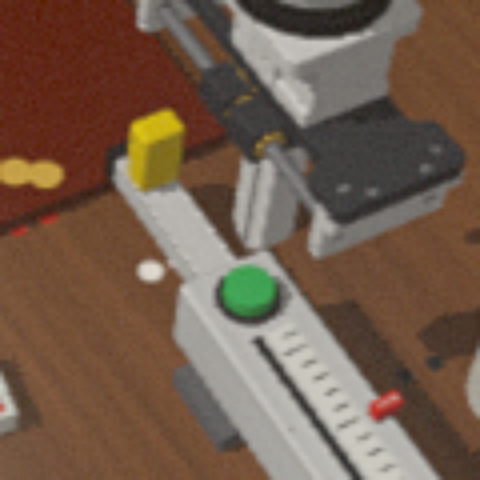

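The crop shows the closed fingertips at about (265,240), hovering above the green button at (248,290). The tips are 10 mm behind the TCP, so contact should come at TCP z≈0.066 and full travel at about 0.058.

Emit:
{"api": "send_rows", "payload": {"targets": [0.001,0,0.02,0,0,0.001,0,0.035,0,0,0.001,0,0.043,0,0,0.001,0,0.045,0,0,0.001,0,0.047,0,0,0.001,0,0.049,0,0,0.001,0,0.05,0,0,0.001,0,0.051,0,0]}}

```text
t: 15.7
tcp_pos: [0.5243, 0.2184, 0.0621]
ee_rot: [[0.997, -0.074, 0.001], [-0.074, -0.997, 0.0], [0.001, -0.0, -1.0]]
ft_force: [0.5, -2.7, 3.0]
grip_width: 0.0007
grip_force: 1.9
```

Contact, at about 4 N. I'll keep pressing.

Emit:
{"api": "send_rows", "payload": {"targets": [0,0,0.002,0,0,0,0,0.004,0,0,0,0,0.005,0,0,0,0,0.006,0,0,0,0,0.006,0,0]}}

```text
t: 16.12
tcp_pos: [0.5248, 0.2186, 0.06]
ee_rot: [[0.997, -0.073, 0.003], [-0.073, -0.997, 0.001], [0.003, -0.001, -1.0]]
ft_force: [-19.7, -10.9, 50.9]
grip_width: 0.0002
grip_force: 25.5
```

Solid stop at 51 N, so the button is fully in. I'll lift, check it, and move over the tab.

Emit:
{"api": "send_rows", "payload": {"targets": [0,0,-0.01,0,0,0,0,-0.03,0,0.2,0,0,-0.065,0,0.6,0,0.04,-0.075,0,0.6,0,0.08,-0.075,0,0.6,0,0.1,-0.075,0,0.6,0,0.1,-0.075,0,0.6,0,0.1,-0.075,0,0.6]}}

```text
t: 16.78
tcp_pos: [0.5166, 0.1182, 0.1305]
ee_rot: [[0.997, -0.075, 0.0], [-0.075, -0.997, 0.0], [0.0, -0.0, -1.0]]
ft_force: [0.2, 0.5, 0.8]
grip_width: 0.0439
grip_force: 0.0
```

```bash
python3 - <<'E'
from m import *
go(.5161,.1183,.053)
for c in('scene','top'):
    im,d=grab(c);P=cloud(c,d)
    hsv=cv2.cvtColor(im,cv2.COLOR_RGB2HSV).astype(int);H,S,V=[hsv[...,i] for i in range(3)];k=(S>120)&(V>80)&(d>0)
    g={}
    for n,xy,rad,z0,z1,m in[('tab',(.516,.12),.04,.07,.115,(H>20)&(H<35)),('button',(.525,.218),.03,.06,.09,(H>45)&(H<80)),('clip',(.505,.311),.03,.066,.09,(H<8)|(H>172)),('pointer',(.537,.406),.03,.06,.085,(H>=5)&(H<20))]:
        Q=P[k&m&(np.hypot(P[...,0]-xy[0],P[...,1]-xy[1])<rad)&(P[...,2]>z0)&(P[...,2]<z1)]
        g[n]=Q.mean(0) if len(Q) else np.zeros(3); print(c,n,len(Q),g[n].round(4),Q[:,1].min().round(4) if len(Q) else'',Q[:,1].max().round(4)if len(Q) else'')
    u=np.array([-.074,-.997,0]); print('clip dist',u@(g['clip']-g['pointer']), 'button->pointer',-u@(g['pointer']-g['button']))
    for n,z in(('pointer',.069),('index_clip',.064)):
        for q in nets.place_of(n,c)[:2]: print(n,round(q['p'],2),onz(c,q['position'],z).round(4))
E
```

```text
16.78 [0.5166 0.1182 0.1305] [-0.075 -0.997 -0.   ] 0.0439 0.0 [0.2 0.5 0.8]
shift [-0.0005  0.      0.0775]
scene tab 178 [0.5206 0.1212 0.0912] 0.1086 0.1284
scene button 113 [0.5238 0.2178 0.0682] 0.2039 0.2317
scene clip 30 [0.5077 0.3118 0.0717] 0.3064 0.3149
scene pointer 28 [0.5377 0.4068 0.0678] 0.4032 0.4087
clip dist 0.09688077486205686 button->pointer 0.18945593854584078
pointer 0.96 [0.5366 0.4012 0.069 ]
index_clip 0.63 [0.5086 0.314  0.064 ]
top tab 0 [0. 0. 0.]  
top button 1 [0.5103 0.2112 0.0684] 0.2112 0.2112
top clip 16 [0.502  0.3099 0.0738] 0.3066 0.3156
top pointer 13 [0.5372 0.4065 0.0671] 0.4038 0.4087
clip dist 0.09891946626232434 button->pointer 0.19665630649336818
pointer 0.27 [ 0.4868 -0.0466  0.069 ]
index_clip 0.46 [0.5025 0.3133 0.064 ]
```

Button is in (top at z≈0.068). The clip is about 97 mm from the pointer. Gripping the tab.

Emit:
{"api": "send_rows", "payload": {"targets": [0,0,0.03,0,0.6,0,0,0.06,0,0.6,0,0,0.077,0,0.6,0,0,0.077,0,0.6,0,0,0.077,0,0.1,0,0,0.077,0,0.1,0,0,0.077,0,0.1,0,0,0.077,0,0.1,0,0,0.077,0,0.1,0,0,0.077,0,0.1,0,0,0.077,0,0.1,0,0,0.077,0,0.1], "squeeze": 30}}

```text
t: 18.08
tcp_pos: [0.5163, 0.1165, 0.0535]
ee_rot: [[0.997, -0.074, -0.001], [-0.074, -0.997, -0.003], [-0.0, 0.003, -1.0]]
ft_force: [-2.3, -19.6, 3.9]
grip_width: 0.018
grip_force: 30.0
```

Emit:
{"api": "send_rows", "payload": {"targets": [0,0.01,0,0,0.1,0,0.02,0,0,0.1,0,0.03,0,0,0.1,0,0.04,0,0,0.1,0,0.05,0,0,0.1,0,0.06,0,0,0.1,0,0.07,0,0,0.1,0,0.08,0,0,0.1,0,0.09,0,0,0.1,0,0.095,0,0,0.1,0,0.095,0,0,0.1,0,0.095,0,0,0.1]}}

```text
t: 19.08
tcp_pos: [0.5098, 0.0235, 0.0535]
ee_rot: [[0.997, -0.074, 0.001], [-0.074, -0.997, 0.0], [0.001, -0.0, -1.0]]
ft_force: [5.2, 3.7, -2.1]
grip_width: 0.0177
grip_force: 30.0
```

```bash
cat > p.py <<'E'
from m import *
u=np.array([-.074,-.997,0])
for c in('scene','top'):
    im,d=grab(c);P=cloud(c,d)
    hsv=cv2.cvtColor(im,cv2.COLOR_RGB2HSV).astype(int);H,S,V=[hsv[...,i] for i in range(3)];k=(S>120)&(V>80)&(d>0)
    reg=(np.hypot(P[...,0]-.52,P[...,1]-.31)<.06)&(P[...,2]>.06)&(P[...,2]<.085)
    a=P[k&reg&((H<5)|(H>172))&(P[...,0]<.52)];b=P[k&reg&(H>=7)&(H<22)]
    print(c,len(a),len(b))
    if len(a) and len(b): print(a.mean(0).round(4),b.mean(0).round(4),'remaining',(u@(a.mean(0)-b.mean(0))).round(4),'mid',(u@((a.max(0)+a.min(0)-b.max(0)-b.min(0))/2)).round(4))
    for n,z in(('pointer',.069),('index_clip',.064)):
        for q in nets.place_of(n,c)[:1]: print(n,round(q['p'],2),onz(c,q['position'],z).round(4))
    if c=='scene': cv2.imwrite('pics/i.png',cv2.resize(im[230:330,330:430],None,fx=5,fy=5)[:,:,::-1])
s=status.read_state();go(*s['tcp_pos'])
E
python3 p.py
```

```text
scene 29 25
[0.508  0.3121 0.0722] [0.5312 0.3134 0.0673] remaining 0.0031 mid 0.0028
pointer 0.6 [0.5294 0.3072 0.069 ]
index_clip 0.38 [0.502  0.3043 0.064 ]
top 17 14
[0.5025 0.3101 0.0734] [0.5297 0.3137 0.0679] remaining 0.0056 mid 0.0053
pointer 0.62 [0.529  0.3117 0.069 ]
index_clip 0.63 [ 0.4906 -0.0505  0.064 ]
19.38 [0.5099 0.0238 0.0535] [-0.073 -0.997 -0.   ] 0.0176 30.0 [ 5.   3.2 -2.5]
shift [0. 0. 0.]
```

View pics/i.png

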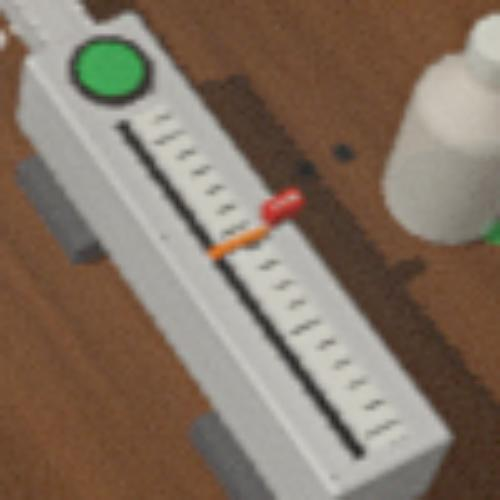

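The crop shows the orange pointer at about (240,243), just short of the red clip at (283,207). The measurements leave about 4 mm to go.

Emit:
{"api": "send_rows", "payload": {"targets": [0,0.002,0,0,0.1,0,0.004,0,0,0.1,0,0.004,0,0,0.1,0,0.004,0,0,0.1,0,0.004,0,0,0.1,0,0.004,0,0,0.1]}}

```text
t: 19.88
tcp_pos: [0.5096, 0.0198, 0.0535]
ee_rot: [[0.997, -0.073, 0.001], [-0.073, -0.997, 0.0], [0.001, -0.0, -1.0]]
ft_force: [4.1, 4.2, -2.0]
grip_width: 0.0181
grip_force: 30.0
```

```bash
python3 p.py; python3 - <<'E'
from m import *
for c in('scene','top'):
  im,d=grab(c);P=cloud(c,d)
  Q=P[(np.hypot(P[...,0]-.4425,P[...,1]+.271)<.035)&(d>0)&(P[...,2]>.074)&(P[...,2]<.09)];print(len(Q), circ(Q,.02) if len(Q)>5 else '')
E
```

```text
scene 31 24
[0.5077 0.3119 0.0713] [0.5304 0.3102 0.0682] remaining 0.0001 mid -0.0
pointer 0.6 [0.5318 0.3044 0.069 ]
index_clip 0.46 [0.5002 0.309  0.064 ]
top 17 19
[0.5025 0.31   0.0738] [0.5285 0.3095 0.0676] remaining 0.0014 mid -0.0005
index_clip 0.63 [ 0.4381 -0.2553  0.064 ]
20.18 [0.5096 0.0198 0.0535] [-0.073 -0.997 -0.   ] 0.018 30.0 [ 5.5  3.  -2.4]
shift [0. 0. 0.]
98 (array([ 0.44247713, -0.2703429 ]), np.float64(0.0023754061667542515))
93 (array([ 0.43854599, -0.27045645]), np.float64(0.0017886562021610444))
```

```bash
python3 -c "
from rig import job
print(job.close_job())"
```

```text
the job is handed in; nothing more can be done
None
```

I handed the job in at about 20 s: the cups are nested in the bowl, the lock button is fully in, and the gripper is holding the tab at 30 N with the pointer measured within about 1.5 mm of the clip. The rig gave no verdict when I closed the job.

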